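# Load a flow cell in its spring press and set the clamping load

### The arm

A 7-joint arm with a two-finger parallel gripper is mounted at the origin on the work surface. World frame = base frame: x ahead of the robot, y to its left, z up, the work surface at z = 0. Lengths are in m, angles in rad, forces in N, time in s.
With the tool pointing down it reaches from about 0.4 to 0.75 m from the base axis. Payload 19.5 kg.
Tool frame: the origin (TCP) lies on the front face of the gripper's body, between the roots of the fingers; the fingertips stand 73 mm ahead of it and the grasp point (between the pads) lies 54 mm ahead of it (ctrl.finger_overhang is the z of the fingertips in the tool frame, in m); z points along the fingers, y is the line along which they close (so a half turn about z gives the same grasp; the last joint's range is limited). The gripper opens to 85 mm and grips with 20 to 120 N. Pads are 22 mm wide; open, the fingers measure 114 mm over their backs; the gripper's body (76 mm by 85 mm) begins 54 mm behind the grasp point. The pads swing forward as they close: fully open they stand 13 mm farther back than shut.
Start: joints at [-1.381, 0.707, -0.028, 1.485, 0.022, 0.951, -0.075], TCP at [0.132, 0.56, 0.304] pointing down, gripper open.
Joint ranges: [-2.71, 2.71], [-0.32, 2.16], [-1.57, 1.52], [0, 2.45], [-1.46, 4.6], [0, 2.02], [-2.83, 2.83]. Speed limits (rad/s): [1.89, 1.89, 2.57, 2.57, 3.01, 3.01, 3.01].

### API

Orientations are given as a unit quaternion [w, x, y, z].
In Python, from cell import ctrl gives the robot as it stands.
- The arm moves only by the tool jog_arm, never from a script. Its argument "plan" is text: rows parted by semicolons, each of 7 numbers parted by spaces: the closure, from 0 (fully open) to 1 (shut), then the shift along the tool's x, y, z in units of 50 mm (1.0 is 50 mm), then the turn, a rotation vector about the tool's x, y, z in units of 5 degrees (1.0 is 5 degrees). In form: claw dx dy dz wx wy wz; .... A call has 1 to 10 rows; each row shifts and turns the commanded pose from where the row before left it, along the tool's axes as they then stand; what a row does not reach is not made up. A row lasts 1/10 s, in which the tool goes at most 50 mm and 8.59 degrees, less where a joint would pass 70% of its speed; a pose out of reach is approached as far as the arm can. A call is refused whole if a number of a shift passes 1 or a number of a turn 1, either way. A call with a gripper value outside its range is refused whole. The fingers move at their own pace and stop on an object; "squeeze" is the grip in N (left out, the last holds). Time passes only in rows, so rows that do not move let the fingers close. It gives the time, the measured TCP pose, the force, the opening and the grip force at its end, in the units of the state.
- ctrl.sense(): the state, without advancing time (a new reading comes with each control period).
- ctrl.capture(name): name is "scene" or "top"; returns a dict with "img" (480x640x3 uint8, blue, green, red), "range_z" (480x640 float32, m along the optical axis (not along the pixel's ray), 0 where there is no reading), "fx", "fy", "cx", "cy" (pixels), "dist_coeffs" ([k1, k2, p1, p2, k3] as OpenCV has them; the pictures are not rectified), "R" (3x3) and "t" (3): a world point X has camera coordinates R X + t. Camera axes: x right, y down, z forward; pixel columns grow to the right and rows downward; lengths in m; the calibration is good to about 2 mm. A picture is of the moment at which its call begins.
- ctrl.job_done(): hands the job in; it is judged then, once.
The state is a dict: "clock": time; "qpos": joint angles; "joint_velocities": joint speeds; "effort": joint torques, N m; "position": TCP position; "eef_rot": TCP orientation; "contact_force": force on the tool from outside, world axes, zero at the start; "wrist_torque": the same for the moment, N m; "opening": opening from 0.0 (shut) to 1.0 (fully open); "grasp_force": force on a finger pad.
Only numpy, scipy, OpenCV 4.12 (cv2) and the standard library are available. Lean on these libraries where they do the work, as an engineer would, in place of code of your own. Each camera call takes 0.05 s, during which the arm holds its last target. There are 200 camera calls.

### The job

Load the flow cell into the cell press: slide it in flat between the guide rails until it is fully home, and press it firmly but gently against the end stop for a moment so that it seats. Then screw the knob down until the needle of the load dial stands in the green band with your hand off the knob; never run the needle into the red, and do not lean on the knob once the foot is on the cell, because that overloads the window. Leave the gauge and the other things on the bench alone.

Things in the scene. Friction and masses are not known exactly. Their poses are not given: they have to be found in the camera images.
- press: Cell press fixed on the bench. White base 190 mm long (x -125 to +65), 150 wide; its top, the bed, is 24 mm above the bench. Two 14 mm steel columns at y = +-62 mm with spring nuts, tops 162 mm up. Origin: on the bench under the screw axis; x runs from the loading side (robot) to the end stop, y to the dial, z up.
- rail_mouth (a point): Point on the bed, midway between the guide rails where their straight part begins, 85 mm to -x of the screw axis; axes as the press. The two aluminium rails are 8 mm high above the bed and 65 mm apart inside, and run on to the end stop. A funnel of splayed rails reaches 33 mm further to -x.
- end_stop: Dark steel stop bar at the end of the bed, 18 mm high. Origin: on the bed, middle of the face that the cell butts against, 40 mm beyond the screw axis; axes as the press. With the cell home the cell's origin is 75 mm before it, and the cell's rib 90 mm before the screw axis. Rigid: creep up to it and press with some 5 to 8 N to seat the cell; 15 N is too much.
- yoke: Blue bar across the columns, 40 mm in x, 156 in y, 22 thick, with a tongue under the dial, resting 94 mm above the bench. It carries the screw and floats: coil springs on the columns (1000 N/m together) hold it down on collars. When the foot bears on the cell, screwing on lifts the yoke, 3.2 mm per radian, and that turns the dial needle. Origin: centre of its underside.
- flow_cell: Flow cell, loose, 0.25 to 0.5 kg: cassette 150 mm long (x), 60 wide, 20 thick; grey rear part with green glass window, steel front block with two brass ports and an upright black grip rib 34 mm long (x), 14 thick (y), its top 55 mm above the underside. Origin: centre of the underside; +x goes in first. Centre of mass about 30 mm to -x.
- cell_grip (a point): Point in the cell's grip rib where to hold it: 55 mm to -x of the cell's origin, 43 mm above its underside. Axes as the cell.
- knob_grip (a point): Middle of the knob's grip, on the screw axis, about 203 mm up. Round black knob 44 mm across, grip 34 mm high. Clockwise seen from above lowers screw, foot and knob together, 3.2 mm per radian; once the foot is on the cell the knob stays level and the yoke rises. Needs 3.5 to 4.5 rad in all, several grasps. Stiff (0.1 N m) and stays where left.
- screw: Screw with white round pressure foot, 48 mm across. Origin: centre of the foot's underside, at first 5.5 to 8.5 mm above the top of a cell lying on the bed. The foot bears with about 7 N at yoke lift-off, 12 N at mid green. Pushing on the knob adds to this (22 N is too much); pulling the knob lifts the yoke and shows a false dial reading until let go.
- dial: Dial gauge 72 mm across, face up, on a bracket by the +y column, 122 mm to +y of the screw axis, its face 160 mm above the bench. White face with green band (2.05 to 2.75 rad) and red sector (from 3.36 rad). Origin: centre of its underside, 20 mm under the face. Delicate: not to be touched.
- load_needle (a joint): Angle of the black dial needle in rad, clockwise seen from above: 0 with no load (needle points to the press's -x), 0.48 rad per mm of yoke lift. Green band 2.05 to 2.75 (middle 2.4, 5 mm of lift), red from 3.36 (7 mm).
- media_bottle: Bystander: green glass bottle with a blue cap, 66 mm across, 130 high. Origin: centre of the underside.
- sample_jar: Bystander: amber jar with a white cap, 50 mm across, 65 high. Origin: centre of the underside.
- fitting_tray: Bystander: white divided tray 100 x 70 x 30 mm. Origin: centre of the underside.
Things that resemble listed ones, but are neither listed nor needed, are in the scene too. What is shaped like the flow_cell but orange is not meant.

How it is judged:
By the outcome, as a careful person would: the job done as asked, in the order asked, and still so for the second after the job is handed in, with the robot touching nothing.
It also fails if it takes over 72 s, if anything falls off the work surface, if the arm or the gripper's body presses on something with over 40 N, if the wrist force passes 120 N, or if a joint passes its speed limit or range.

## Working session

There is one attempt and no reset: what is moved stays moved. The work goes in short steps, Python scripts to look and compute and a tool call to move; the robot and the scene stay as the last step left them, time stands still between calls to the robot, and variables do not carry over. Pictures are saved under pics/ and viewed, at most 10 in all, crops included, and the job is handed in when it is done.

Besides the shell and the picture viewer there is one more tool, called after "Request:" as name(argument=value, ...), one argument or row to a line, values as JSON. jog_arm: Moves the arm, as the interface text tells. Its arguments: {"type":"object","properties":{"plan":{"type":"string"},"squeeze":{"type":"number"}},"required":["plan"]}

```bash
mkdir -p pics; ls; python3 - <<'E'
from cell import ctrl
import cv2,numpy as np
for n in("scene","top"):
    c=ctrl.capture(n); cv2.imwrite(f"pics/{n}0.png",c["img"]); np.savez(f"{n}0.npz",**c)
    print(n,c["fx"],c["cx"],c["cy"],c["dist_coeffs"],np.round(-np.array(c["R"]).T@c["t"],3),np.round(c["R"],2).tolist())
print(ctrl.sense())
E
```

```text
pics
scene 559.8055222201828 310.84942496101706 240.83719879492207 [-0.05335235  0.          0.          0.          0.        ] [1.11  0.553 1.015] [[-0.69, 0.72, -0.01], [0.54, 0.51, -0.67], [-0.48, -0.47, -0.74]]
top 534.3345463689922 309.63991736061973 244.26847928151514 [0.0444186 0.        0.        0.        0.       ] [0.264 0.007 1.5  ] [[0.11, -0.99, 0.01], [-0.97, -0.11, -0.22], [0.22, 0.02, -0.98]]
{'clock': 0.1, 'qpos': array([-1.38069006,  0.70698737, -0.02760972,  1.48494397,  0.02202487,
        0.95087303, -0.07552187]), 'joint_velocities': array([ 0.00051384, -0.0008454 , -0.00090938, -0.00226581, -0.00077995,
       -0.00039214, -0.00123163]), 'effort': array([ 2.13428400e-03, -8.84296274e+01,  1.23656441e+00, -2.36454570e+01,
        1.70862564e-02,  4.98294889e-03,  1.87517048e-05]), 'position': array([0.13206715, 0.55946797, 0.30350686]), 'eef_rot': array([-2.73532370e-05,  1.15650665e-01,  9.93289846e-01, -4.53493778e-04]), 'contact_force': array([ 0.34642682,  0.353928  , -1.32054192]), 'wrist_torque': array([-0.03916859, -0.01719103,  0.01785016]), 'grasp_force': 0.0, 'opening': 0.9989985540842387}
```

View pics/top0.png

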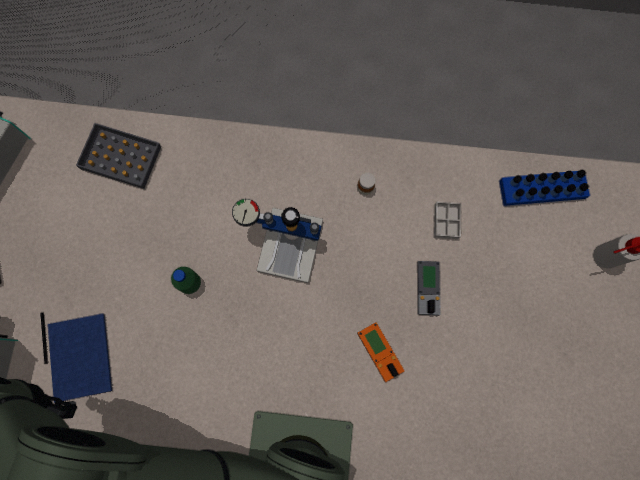

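View pics/scene0.png

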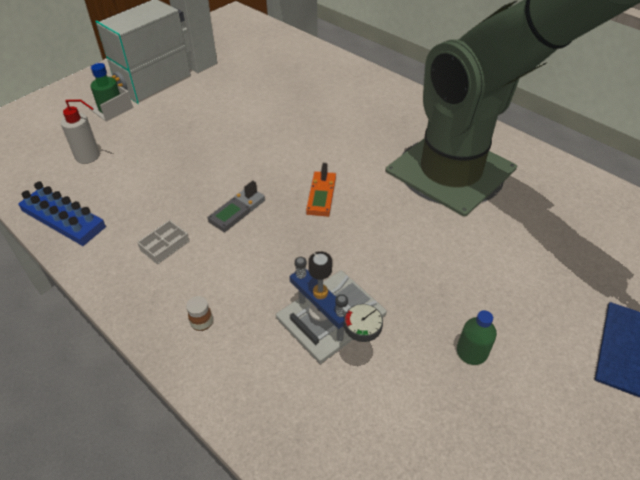

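The top view shows the grey cell at (430,290), with its rib at (431,307) on the robot side. The press has its knob at (291,216), its dial at (246,212) and its mouth facing the robot. The orange decoy is at (381,352). The scene view agrees: press at (320,300), cell at (237,206).

```bash
cat > h.py <<'E'
import numpy as np,cv2
def load(f): return dict(np.load(f))
def K(c): return np.array([[c["fx"],0,c["cx"]],[0,c["fy"],c["cy"]],[0,0,1.]])
def rays(c,uv):
    p=cv2.undistortPoints(np.float64(uv).reshape(-1,1,2),K(c),c["dist_coeffs"]).reshape(-1,2)
    return np.c_[p,np.ones(len(p))]
def onplane(c,uv,z):
    R,t=c["R"],c["t"]; d=rays(c,uv)@R; o=-R.T@t
    return o+d*((z-o[2])/d[:,2])[:,None]
def cloud(c):
    v,u=np.mgrid[0:480,0:640]; d=rays(c,np.c_[u.ravel(),v.ravel()])*c["range_z"].reshape(-1,1)
    P=(d-c["t"])@c["R"]; P[c["range_z"].ravel()==0]=np.nan
    return P.reshape(480,640,3)
def proj(c,X):
    return cv2.projectPoints(np.float64(X).reshape(-1,1,3),cv2.Rodrigues(c["R"])[0],c["t"],K(c),c["dist_coeffs"])[0].reshape(-1,2)
E
python3 - <<'E'
from h import *
for n in("top","scene"):
    c=load(n+"0.npz");P=cloud(c);im=c["img"].astype(int)
    print(n)
    # rough crops
    if n=="top": boxes={"cell":(405,455,255,325),"press":(225,335,190,290)}
    else: boxes={"cell":(200,270,175,235),"press":(270,390,245,365)}
    z=P[...,2]
    def rep(name,m):
        q=P[m]; 
        if len(q)<4: print(name,len(q));return
        (c0,s,a)=cv2.minAreaRect(q[:,:2].astype(np.float32)); print(name,len(q),"mean",q.mean(0).round(4),"z",np.percentile(q[:,2],[5,95]).round(4),"rect",np.round(c0,4),np.round(s,4),round(a,1))
    def box(k):
        m=np.zeros((480,640),bool);u0,u1,v0,v1=boxes[k];m[v0:v1,u0:u1]=1;return m
    b=box("cell")
    rep("cell all",b&(z>.012)); rep("cell top",b&(z>.014)&(z<.026)); rep("rib",b&(z>.047))
    g=b&(im[...,1]>im[...,2]+15)&(im[...,1]>im[...,0]+15);rep("window",g)
    b=box("press")
    rep("knob",b&(z>.205)); rep("bed",b&(z>.018)&(z<.029)); 
    rep("dialface",b&(z>.15)&(z<.17)&(im.min(2)>110))
    rep("z.15-.17",b&(z>.15)&(z<.17))
    bl=b&(im[...,0]>im[...,2]+40); rep("yoke",bl); rep("yoketop",bl&(z>.108))
    rep("stop",b&(z>.038)&(z<.046)); rep("rails",b&(z>.030)&(z<.035))
    u0,u1,v0,v1=boxes["press"]; cv2.imwrite(f"pics/{n}_p.png",cv2.resize(c["img"][v0:v1,u0:u1],None,fx=5,fy=5,interpolation=cv2.INTER_CUBIC))
E
```

```text
top
cell all 1171 mean [ 0.5084 -0.3068  0.0222] z [0.0142 0.0518] rect [ 0.5113 -0.3078] [0.15   0.0638] 4.4
cell top 986 mean [ 0.5142 -0.3065  0.0195] z [0.0153 0.024 ] rect [ 0.5112 -0.3078] [0.1499 0.0638] 4.4
rib 80 mean [ 0.4555 -0.3115  0.054 ] z [0.0492 0.0597] rect [ 0.4558 -0.3121] [0.0322 0.0168] 5.4
window 237 mean [nan nan nan] z [nan nan] rect [ 0.5413 -0.3068] [0.0598 0.0329] 6.4
knob 259 mean [0.6173 0.0883 0.2191] z [0.2115 0.224 ] rect [0.618  0.0886] [0.0432 0.0434] 53.8
bed 2029 mean [0.563  0.0942 0.0236] z [0.0192 0.028 ] rect [0.5893 0.0922] [0.1496 0.1912] 83.5
dialface 370 mean [0.6304 0.2093 0.1603] z [0.1555 0.165 ] rect [0.6257 0.1993] [0.0864 0.0615] 58.6
z.15-.17 742 mean [0.629  0.1852 0.1601] z [0.1543 0.165 ] rect [0.6341 0.1306] [0.0715 0.2277] 1.2
yoke 290 mean [nan nan nan] z [nan nan] rect [0.6178 0.0887] [0.1519 0.0395] 82.0
yoketop 285 mean [0.6172 0.0923 0.1154] z [0.1101 0.1203] rect [0.6189 0.0886] [0.1527 0.0402] 83.6
stop 40 mean [0.6487 0.0667 0.0413] z [0.0381 0.0456] rect [0.6213 0.0926] [0.1099 0.1199] 12.6
rails 169 mean [0.5611 0.091
[... 544 characters left out ...]
9] [0.0445 0.044 ] 55.1
bed 2505 mean [0.6069 0.0922 0.025 ] z [0.0213 0.0282] rect [0.5904 0.0923] [0.1533 0.1919] 83.7
dialface 774 mean [0.63   0.2049 0.1619] z [0.1589 0.165 ] rect [0.613  0.1324] [0.2286 0.0676] 76.1
z.15-.17 1439 mean [0.634  0.1877 0.1611] z [0.1532 0.165 ] rect [0.6153 0.1337] [0.2324 0.0713] 76.2
yoke 500 mean [nan nan nan] z [nan nan] rect [0.6208 0.092 ] [0.1523 0.0389] 83.3
yoketop 498 mean [0.6285 0.0944 0.117 ] z [0.1141 0.1198] rect [0.6209 0.092 ] [0.1523 0.0391] 83.1
stop 224 mean [0.6601 0.0851 0.0423] z [0.0387 0.0454] rect [0.6441 0.0864] [0.1357 0.0544] 81.9
rails 279 mean [0.5971 0.0892 0.0324] z [0.0302 0.0346] rect [0.5894 0.1005] [0.1348 0.1858] 77.0
```

Request:
jog_arm(
  plan="0 0 0 -0.15 0 0 -0.88;0 0 0 -0.15 0 0 -0.88;0 0 0 -0.1 0 0 -0.88;0 0 0 -0.1 0 0 -0.88;0 -0.6 -0.54 0 0 0 0;0 -0.6 -0.54 0 0 0 0;0 -0.6 -0.54 0 0 0 0;0 -0.6 -0.54 0 0 0 0;0 -0.6 -0.54 0 0 0 0;0 -0.6 -0.54 0 0 0 0",
)

```text
clock: 1.1
position: [0.3249, 0.4104, 0.3288]
eef_rot: [-0.0, -0.038, 0.999, -0.0]
contact_force: [-0.2, 1.1, 0.1]
opening: 0.998
grasp_force: 0.0
```

```bash
cat > s.py <<'E'
# state and remaining shift (tool units) to TCP target x y z yaw_of_tool_y(deg)
import sys,numpy as np
from cell import ctrl
from scipy.spatial.transform import Rotation as Ro
s=ctrl.sense();q=s["eef_rot"];R=Ro.from_quat([*q[1:],q[0]])
M=R.as_matrix();p=np.array(s["position"])
print("t",round(s["clock"],2),"p",p.round(4),"yaw",round(np.degrees(np.arctan2(M[1,1],M[0,1])),2),"z",M[:,2].round(4),"q",np.round(s["qpos"],2),"F",np.round(s["contact_force"],1),"T",np.round(s["wrist_torque"],2),"op",round(s["opening"],3),"g",round(s["grasp_force"],1))
if len(sys.argv)>3:
    T=np.float64(sys.argv[1:5]); y=np.radians(T[3]) if len(T)>3 else np.arctan2(M[1,1],M[0,1])
    G=np.array([[np.sin(y)*-1,np.cos(y),0],[np.cos(y),np.sin(y),0],[0,0,-1]])
    print("shift units (present axes)",(M.T@(T[:3]-p)/.05).round(3),"(target axes)",(G.T@(T[:3]-p)/.05).round(3),"turn units",(np.degrees((R.inv()*Ro.from_matrix(G)).as_rotvec())/5).round(3))
E
python3 s.py 0.457 -0.311 0.2 94.3
```

```text
t 1.1 p [0.3249 0.4104 0.3288] yaw 94.32 z [-2.e-04 -4.e-04 -1.e+00] q [-0.88  0.6  -0.15  1.63  0.11  0.92  0.58] F [-0.2  1.1  0.1] T [0.03 0.   0.05] op 0.998 g 0.0
shift units (present axes) [ -1.548 -14.585   2.58 ] (target axes) [ -1.554 -14.585   2.575] turn units [-0.004 -0.003  0.005]
```

Request:
jog_arm(
  plan="0 -0.4 -0.85 0 0 0 0;0 -0.4 -0.85 0 0 0 0;0 -0.4 -0.85 0 0 0 0;0 -0.4 -0.85 0 0 0 0;0 -0.1 -0.9 0 0 0 0;0 0 -0.9 0 0 0 0;0 0 -0.9 0 0 0 0;0 0 -0.9 0 0 0 0;0 0 -0.9 0 0 0 0;0 0 -0.9 0 0 0 0",
)

```text
clock: 2.1
position: [0.4414, -0.0226, 0.3289]
eef_rot: [-0.0, -0.038, 0.999, -0.0]
contact_force: [1.0, 0.8, 0.4]
opening: 1.0
grasp_force: 0.0
```

```bash
python3 s.py 0.457 -0.311 0.2 94.3
```

```text
t 2.1 p [ 0.4414 -0.0226  0.3289] yaw 94.32 z [-2.e-04 -1.e-04 -1.e+00] q [ 0.11  0.48 -0.21  1.9   0.14  0.78  1.47] F [1.  0.8 0.4] T [ 0.01 -0.08 -0.  ] op 1.0 g 0.0
shift units (present axes) [ 0.124 -5.776  2.578] (target axes) [ 0.122 -5.776  2.578] turn units [-0.001 -0.002  0.005]
```

Request:
jog_arm(
  plan="0 0.02 -0.9 0 0 0 0;0 0.02 -0.9 0 0 0 0;0 0.02 -0.9 0.3 0 0 0;0 0.02 -0.9 0.5 0 0 0;0 0.02 -0.9 0.6 0 0 0;0 0.01 -0.9 0.6 0 0 0;0 0 -0.3 0.5 0 0 0;0 0 0 0 0 0 0",
)

```text
clock: 2.9
position: [0.4557, -0.299, 0.206]
eef_rot: [-0.002, -0.036, 0.999, 0.001]
contact_force: [0.6, 0.2, 0.3]
opening: 1.001
grasp_force: 0.0
```

```bash
python3 s.py 0.457 -0.3115 0.098 94.3
```

```text
t 2.9 p [ 0.4557 -0.299   0.206 ] yaw 94.14 z [-0.0042  0.0017 -1.    ] q [ 0.62  0.8  -0.2   1.71  0.23  0.66  1.95] F [0.6 0.2 0.3] T [0.08 0.01 0.03] op 1.001 g 0.0
shift units (present axes) [-0.017 -0.256  2.16 ] (target axes) [-0.008 -0.252  2.161] turn units [ 0.023 -0.047 -0.031]
```

Request:
jog_arm(
  plan="0 -0.01 -0.25 0.5 0 0 0;0 0 0 0.5 0 0 0;0 0 0 0.5 0 0 0;0 0 0 0.4 0 0 0;0 0 0 0.2 0 0 0;0 0 0 0 0 0 0;0 0 0 0 0 0 0",
)

```text
clock: 3.6
position: [0.459, -0.3096, 0.1052]
eef_rot: [0.0, -0.038, 0.999, -0.0]
contact_force: [0.3, -0.2, -0.4]
opening: 1.003
grasp_force: 0.0
```

```bash
python3 s.py 0.457 -0.3115 0.098 94.3; python3 - <<'E'
from cell import ctrl
from h import *
a=ctrl.capture("scene");cv2.imwrite("pics/a.png",cv2.resize(a["img"][120:280,160:373],None,fx=3.5,fy=3.5))
E
```

```text
t 3.6 p [ 0.459  -0.3096  0.1052] yaw 94.34 z [ 9.e-04 -5.e-04 -1.e+00] q [ 0.61  0.98 -0.15  1.73  0.28  0.45  1.92] F [ 0.3 -0.2 -0.4] T [0.02 0.   0.01] op 1.003 g 0.0
shift units (present axes) [ 0.043 -0.036  0.145] (target axes) [ 0.043 -0.036  0.145] turn units [-0.007  0.009  0.007]
```

View pics/a.png

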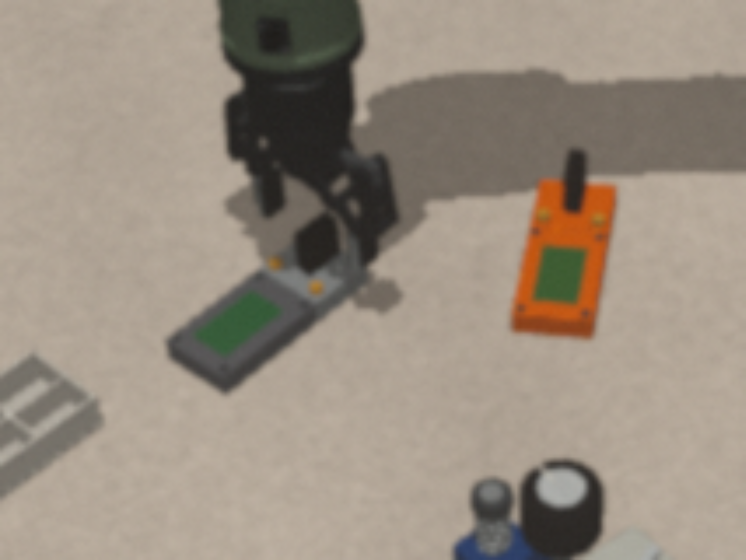

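The open fingers straddle the rib at crop (318,243), and the pads sit clear on both sides. I'll lower slightly and close.

Request:
jog_arm(
  plan="0 0.04 -0.03 0.14 0 0 0;0.4 0 0 0 0 0 0;0.8 0 0 0 0 0 0;1 0 0 0 0 0 0;1 0 0 0 0 0 0;1 0 0 0 0 0 0;1 0 0 0 0 0 0;1 0 0 0 0 0 0",
  squeeze=70,
)

```text
clock: 4.45
position: [0.4568, -0.3115, 0.0975]
eef_rot: [0.0, -0.038, 0.999, -0.0]
contact_force: [-0.4, -1.3, 5.4]
opening: 0.15
grasp_force: 69.1
```

```bash
python3 s.py 0.457 -0.3115 0.098 94.3
```

```text
t 4.45 p [ 0.4568 -0.3115  0.0975] yaw 94.31 z [ 4.e-04 -6.e-04 -1.e+00] q [ 0.61  0.99 -0.14  1.74  0.28  0.44  1.92] F [-0.4 -1.3  5.4] T [-0.14  0.11  0.01] op 0.15 g 69.1
shift units (present axes) [-0.004  0.001 -0.01 ] (target axes) [-0.004  0.001 -0.01 ] turn units [-0.007  0.004  0.003]
```

Request:
jog_arm(
  plan="1 0 0 -0.05 0 0 0;1 0 0 -0.1 0 0 0;1 0 0 -0.25 0 0 0;1 0 0 -0.4 0 0 0;1 0 0 -0.5 0 0 0;1 0 0 -0.4 0 0 0;1 0 0 -0.3 0 0 0;1 0 0 0 0 0 0",
)

```text
clock: 5.25
position: [0.4571, -0.3116, 0.1995]
eef_rot: [0.001, -0.038, 0.999, -0.001]
contact_force: [-0.3, 0.3, -5.2]
opening: 0.149
grasp_force: 68.5
```

```bash
python3 s.py 0.391 0.115 0.2 83.5
```

```text
t 5.25 p [ 0.4571 -0.3116  0.1995] yaw 94.31 z [ 0.0026 -0.0017 -1.    ] q [ 0.64  0.82 -0.2   1.69  0.24  0.66  1.96] F [-0.3  0.3 -5.2] T [-0.02  0.17 -0.02] op 0.149 g 68.5
shift units (present axes) [ 0.678  8.608 -0.028] (target axes) [ 2.28   8.328 -0.01 ] turn units [-0.019  0.031  2.162]
```

Request:
jog_arm(
  plan="1 0 0.3 0 0 0 0;1 0 0.6 0 0 0 0;1 0 0.75 0 0 0 0;1 0 0.8 0 0 0 0;1 0 0.8 0 0 0 0;1 0.1 0.8 0 0 0 0;1 0.1 0.8 0 0 0 0;1 0.1 0.8 0 0 0 0;1 0.1 0.8 0 0 0 0;1 0.1 0.6 0 0 0 0",
)

```text
clock: 6.25
position: [0.4045, 0.0405, 0.197]
eef_rot: [-0.0, -0.038, 0.999, 0.0]
contact_force: [1.1, 0.2, -4.4]
opening: 0.154
grasp_force: 68.7
```

Request:
jog_arm(
  plan="1 0 0.5 0 0 0 0.4;1 0 0.5 0 0 0 0.6;1 0 0.3 0 0 0 0.6;1 0 0.1 0 0 0 0.4;1 0 0 0 0 0 0.16;1 0 0 0 0 0 0;1 0 0 0 0 0 0",
)

```text
clock: 6.95
position: [0.4029, 0.1073, 0.1971]
eef_rot: [-0.0, 0.057, 0.998, -0.0]
contact_force: [0.8, -0.5, -5.3]
opening: 0.15
grasp_force: 68.7
```

```bash
python3 s.py 0.391 0.115 0.2 83.5; python3 - <<'E'
from cell import ctrl
from h import *
for n in("top","scene"):
    c=ctrl.capture(n); np.savez(n+"1.npz",**c); cv2.imwrite(f"pics/{n}1.png",c["img"])
a=cv2.imread("pics/top1.png")[180:340,210:370]; b=cv2.imread("pics/scene1.png")[200:360,250:410]
cv2.imwrite("pics/b.png",cv2.resize(np.hstack([a,b]),None,fx=2.5,fy=2.5,interpolation=cv2.INTER_CUBIC))
E
```

```text
t 6.95 p [0.4029 0.1073 0.1971] yaw 83.49 z [-1.e-04 -4.e-04 -1.e+00] q [-0.35  0.7   0.02  2.16 -0.05  0.28  1.17] F [ 0.8 -0.5 -5.3] T [ 0.01  0.16 -0.01] op 0.15 g 68.7
shift units (present axes) [ 0.254  0.125 -0.057] (target axes) [ 0.254  0.126 -0.057] turn units [-0.005 -0.001 -0.002]
```

View pics/b.png

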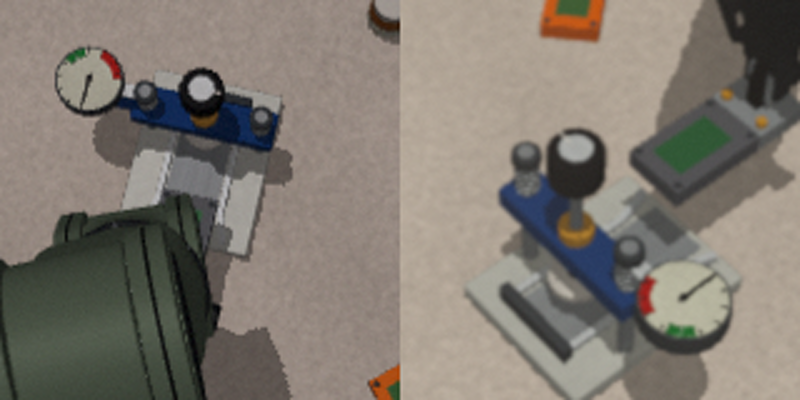

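The crops show the cell held level in front of the mouth: front edge at right crop (660,170), mouth at (640,190), needle at zero.

```bash
python3 - <<'E'
from h import *
from scipy.spatial.transform import Rotation as Ro
c=load("scene1.npz");P=cloud(c);z=P[...,2];im=c["img"].astype(int)
c0=load("scene0.npz");Pc=cloud(c0);Pt=cloud(load("top0.npz"))
a=np.radians(-6.45);ex=np.array([np.cos(a),np.sin(a)]);ey=np.array([-ex[1],ex[0]])
o=np.array([.6197,.0889])
def L(Q): d=Q[...,:2]-o; return np.stack([d@ex,d@ey],-1)
# cell held: top plane, z .10-.14
l=L(P);m=(z>.095)&(z<.14)&(l[...,0]>-.27)&(l[...,0]<-.05)&(abs(l[...,1])<.06)
q=P[m];top=m&(z>.112)
A=np.c_[L(P[top]),np.ones(top.sum())];k=np.linalg.lstsq(A,P[top][:,2],rcond=None)[0]
r=abs(A@k-P[top][:,2])<.003;k=np.linalg.lstsq(A[r],P[top][:,2][r],rcond=None)[0]
print("cell top plane slopes",k.round(4), "rows",r.sum())
# edges: per 5 mm x-slice, y extent
x,y=L(P[top])[:,0],L(P[top])[:,1]
print("front x",np.percentile(x,99.5).round(4))
for s in np.arange(-.19,-.08,.015):
    w=(x>s)&(x<s+.015)
    if w.sum()>20: print(s.round(3),np.percentile(y[w],[1,99]).round(4),y[w].mean().round(4))
g=(im[...,1]>im[...,2]+15)&(im[...,1]>im[...,0]+15)&m
(cc,sz,an)=cv2.minAreaRect(L(P[g]).astype(np.float32));print("window",np.round(cc,4),np.round(sz,4),an)
# rails in both first images: points z .029-.036 , hist of y for x in straight part
for nm,Q in(("scene",Pc),("top",Pt)):
    l=L(Q);zz=Q[...,2]
    for s in(-.08,-.06,-.04):
        w=(l[...,0]>s)&(l[...,0]<s+.02)&(abs(l[...,1])<.08)&(zz>.0285)&(zz<.036)
        yy=l[w][:,1]; print(nm,s,"rail+",np.sort(yy[yy>0]).round(4)[[0,-1]] if (yy>0).any() else 0,"rail-",np.sort(yy[yy<0]).round(4)[[0,-1]] if (yy<0).any() else 0,len(yy))
    w=(abs(l[...,1])<.08)&(zz>.036)&(zz<.046)&(l[...,0]>.03)&(l[...,0]<.07); 
    if w.sum(): print("stop x",np.percentile(l[w][:,0],[1,50,99]).round(4),"y",np.percentile(l[w][:,1],[1,99]).round(4))
    w=(zz>.218)&(np.hypot(*np.moveaxis(l,-1,0))<.05); (cc,rr)=cv2.minEnclosingCircle(l[w].astype(np.float32)); print("knob",np.round(cc,4),rr)
    w=(zz>.020)&(zz<.028)&(abs(l[...,1])<.09)&(abs(l[...,0])<.15);print("bed",cv2.minAreaRect(l[w].astype(np.float32)))
E
```

```text
cell top plane slopes [-0.0109 -0.0139  0.1196] rows 1200
front x -0.0871
-0.19 [-0.034   0.0253] -0.0022
-0.175 [-0.0334  0.0254] -0.0019
-0.16 [-0.0346  0.0249] -0.0027
-0.145 [-0.0339  0.0256] -0.0029
-0.13 [-0.0345  0.0249] -0.0024
-0.115 [-0.0344  0.0248] -0.0036
-0.1 [-0.0356  0.0253] -0.0036
window [-0.1331 -0.0048] [0.0359 0.0624] 88.76252746582031
scene -0.08 rail+ [0.0078 0.0152] rail- [-0.0714 -0.0288] 38
scene -0.06 rail+ 0 rail- 0 0
scene -0.04 rail+ 0 rail- 0 0
stop x [0.0399 0.0466 0.0511] y [-0.042   0.0425]
knob [0.0001 0.    ] 0.023433012887835503
bed ((-0.029461584985256195, 6.487220525741577e-05), (0.19194771349430084, 0.15334822237491608), 0.1274408996105194)
top -0.08 rail+ [0.0019 0.0581] rail- [-0.0741 -0.0012] 44
top -0.06 rail+ [0.0151 0.0706] rail- [-0.0679 -0.0007] 49
top -0.04 rail+ [0.0025 0.072 ] rail- [-0.0702 -0.0064] 45
stop x [0.0388 0.0446 0.0498] y [-0.0421  0.0228]
knob [-0.0011 -0.    ] 0.02229754813015461
bed ((-0.031168654561042786, -0.0001304149627685547), (0.14958103001117706, 0.18995526432991028), 89.93329620361328)
```

Request:
jog_arm(
  plan="1 0.15 0.1 0 0 0 0;1 0.1 0.006 0.2 0 0 0;1 0 0 0.4 0 0 0;1 0 0 0.4 0 0 0;1 0 0 0.2 0 0 0;1 0 0 0.12 0 0 0;1 0 0 0.08 0 0 0;1 0 0 0.06 0 0 0;1 0 0 0 0 0 0",
)

```text
clock: 7.95
position: [0.3911, 0.1149, 0.1243]
eef_rot: [0.0, 0.057, 0.998, 0.0]
contact_force: [-0.1, -0.8, -5.0]
opening: 0.152
grasp_force: 68.6
```

```bash
cat >> s.py <<'E'
a=np.radians(-6.45);e=np.array([[np.cos(a),np.sin(a)],[-np.sin(a),np.cos(a)]])
print("press frame xy mm",(e@(p[:2]-[.6197,.0889])*1000).round(2),"Fpress",(e@s["contact_force"][:2]).round(2))
E
python3 s.py
```

```text
t 7.95 p [0.3911 0.1149 0.1243] yaw 83.52 z [ 2.e-04  0.e+00 -1.e+00] q [-0.37  0.87  0.    2.24 -0.06  0.03  1.16] F [-0.1 -0.8 -5. ] T [ 0.01  0.1  -0.02] op 0.152 g 68.6
press frame xy mm [-2.3008e+02  1.5000e-01] Fpress [-0.05 -0.81]
```

Request:
jog_arm(
  plan="1 -0.08 -0.015 0 0 0 0;1 -0.12 0 0 0 0 0;1 -0.12 0 0 0 0 0;1 -0.12 0 0 0 0 0;1 -0.12 0 0 0 0 0;1 -0.12 0 0 0 0 0;1 -0.12 0 0 0 0 0;1 -0.12 0 0 0 0 0;1 -0.12 0 0 0 0 0;1 0 0 0 0 0 0",
)

```text
clock: 8.95
position: [0.4433, 0.1081, 0.1241]
eef_rot: [0.0, 0.057, 0.998, -0.0]
contact_force: [-0.1, 0.1, -4.1]
opening: 0.151
grasp_force: 68.7
```

```bash
python3 s.py
```

```text
t 8.95 p [0.4433 0.1081 0.1241] yaw 83.5 z [ 6.e-04 -0.e+00 -1.e+00] q [-0.31  0.88  0.01  2.08 -0.04  0.19  1.18] F [-0.1  0.1 -4.1] T [-0.01  0.16 -0.02] op 0.151 g 68.7
press frame xy mm [-177.42   -0.74] Fpress [-0.09  0.09]
```

Request:
jog_arm(
  plan="1 -0.06 0 0.01 0 0 0;1 -0.1 0 0.01 0 0 0;1 -0.1 0 0.005 0 0 0;1 -0.1 0 0 0 0 0;1 0 0 0 0 0 0;1 0 0 0 0 0 0",
)

```text
clock: 9.55
position: [0.4604, 0.1062, 0.1229]
eef_rot: [-0.0, 0.057, 0.998, -0.0]
contact_force: [0.1, 0.4, -4.9]
opening: 0.153
grasp_force: 68.7
```

```bash
python3 s.py
```

```text
t 9.55 p [0.4604 0.1062 0.1229] yaw 83.51 z [-2.e-04 -1.e-04 -1.e+00] q [-0.3   0.89  0.01  2.02 -0.03  0.23  1.19] F [ 0.1  0.4 -4.9] T [0.02 0.09 0.04] op 0.153 g 68.7
press frame xy mm [-160.22   -0.73] Fpress [0.08 0.44]
```

Request:
jog_arm(
  plan="1 -0.05 0 0.01 0 0 0;1 -0.05 0 0.01 0 0 0;1 -0.05 0 0.005 0 0 0;1 -0.05 0 0 0 0 0;1 -0.05 0 0 0 0 0;1 0 0 0 0 0 0",
)

```text
clock: 10.15
position: [0.4733, 0.1047, 0.1217]
eef_rot: [0.0, 0.057, 0.998, -0.0]
contact_force: [0.0, -0.1, -4.0]
opening: 0.154
grasp_force: 68.8
```

```bash
python3 s.py
```

```text
t 10.15 p [0.4733 0.1047 0.1217] yaw 83.51 z [ 4.e-04 -1.e-04 -1.e+00] q [-0.29  0.9   0.01  1.98 -0.03  0.27  1.2 ] F [ 0.  -0.1 -4. ] T [ 0.01  0.06 -0.03] op 0.154 g 68.8
press frame xy mm [-147.29   -0.72] Fpress [ 0.06 -0.13]
```

Request:
jog_arm(
  plan="1 -0.06 0 0.005 0 0 0;1 -0.08 0 0.005 0 0 0;1 -0.08 0 0.005 0 0 0;1 -0.08 0 0 0 0 0;1 -0.08 0 0 0 0 0;1 -0.08 0 0 0 0 0;1 -0.06 0 0 0 0 0;1 0 0 0 0 0 0",
)

```text
clock: 10.95
position: [0.4985, 0.1019, 0.1215]
eef_rot: [-0.0, 0.056, 0.998, -0.0]
contact_force: [-7.0, 1.0, 13.6]
opening: 0.153
grasp_force: 71.7
```

```bash
python3 s.py
```

```text
t 10.95 p [0.4985 0.1019 0.1215] yaw 83.53 z [-9.e-04  0.e+00 -1.e+00] q [-0.27  0.91  0.01  1.89 -0.02  0.34  1.21] F [-7.   1.  13.6] T [ 0.16  1.31 -0.01] op 0.153 g 71.7
press frame xy mm [-121.87   -0.66] Fpress [-7.12  0.25]
```

Request:
jog_arm(
  plan="1 0 0 -0.008 0 0 0;1 0 0 -0.004 0 0 0;1 0 0 0 0 0 0",
)

```text
clock: 11.25
position: [0.4989, 0.1018, 0.1215]
eef_rot: [0.0, 0.057, 0.998, -0.0]
contact_force: [-0.6, 0.5, -2.0]
opening: 0.153
grasp_force: 69.3
```

```bash
python3 s.py
```

```text
t 11.25 p [0.4989 0.1018 0.1215] yaw 83.52 z [ 1.e-04 -1.e-04 -1.e+00] q [-0.27  0.91  0.01  1.89 -0.02  0.34  1.21] F [-0.6  0.5 -2. ] T [ 0.04  0.12 -0.01] op 0.153 g 69.3
press frame xy mm [-121.52   -0.71] Fpress [-0.69  0.4 ]
```

Request:
jog_arm(
  plan="1 -0.06 0 0 0 0 0;1 -0.08 0 0 0 0 0;1 -0.08 0 0 0 0 0;1 -0.08 0 0 0 0 0;1 -0.08 0 0 0 0 0;1 -0.06 0 0 0 0 0;1 -0.04 0 0 0 0 0;1 -0.02 0 0 0 0 0;1 0 0 0 0 0 0",
)

```text
clock: 12.15
position: [0.5238, 0.099, 0.1215]
eef_rot: [0.0, 0.057, 0.998, -0.0]
contact_force: [-0.2, -0.5, -0.9]
opening: 0.152
grasp_force: 69.3
```

```bash
python3 s.py
```

```text
t 12.15 p [0.5238 0.099  0.1215] yaw 83.51 z [ 3.e-04 -1.e-04 -1.e+00] q [-0.25  0.93  0.01  1.81 -0.01  0.41  1.22] F [-0.2 -0.5 -0.9] T [-0.02  0.01 -0.06] op 0.152 g 69.3
press frame xy mm [-96.45  -0.75] Fpress [-0.15 -0.53]
```

Request:
jog_arm(
  plan="1 -0.01 0 0 0 0 0;1 -0.01 0 0 0 0 0;1 -0.01 0 0 0 0 0;1 -0.01 0 0 0 0 0;1 -0.01 0 0 0 0 0;1 -0.01 0 0 0 0 0;1 0 0 0 0 0 0",
)

```text
clock: 12.85
position: [0.5266, 0.0987, 0.1215]
eef_rot: [0.0, 0.057, 0.998, -0.0]
contact_force: [-1.1, -0.2, -1.5]
opening: 0.155
grasp_force: 69.3
```

Request:
jog_arm(
  plan="1 -0.004 0 0 0 0 0;1 -0.004 0 0 0 0 0;1 -0.004 0 0 0 0 0;1 0 0 0 0 0 0",
)

```text
clock: 13.25
position: [0.5272, 0.0986, 0.1215]
eef_rot: [0.0, 0.057, 0.998, -0.0]
contact_force: [-1.3, 0.5, -0.1]
opening: 0.152
grasp_force: 69.3
```

Request:
jog_arm(
  plan="1 -0.004 0 0 0 0 0;1 -0.004 0 0 0 0 0;1 0 0 0 0 0 0",
)

```text
clock: 13.55
position: [0.5276, 0.0986, 0.1215]
eef_rot: [0.0, 0.057, 0.998, -0.0]
contact_force: [-1.4, 0.6, -0.4]
opening: 0.156
grasp_force: 69.3
```

```bash
python3 s.py
```

```text
t 13.55 p [0.5276 0.0986 0.1215] yaw 83.52 z [ 1.e-04 -1.e-04 -1.e+00] q [-0.25  0.93  0.01  1.79 -0.01  0.42  1.23] F [-1.4  0.6 -0.4] T [0.06 0.26 0.03] op 0.156 g 69.3
press frame xy mm [-92.58  -0.74] Fpress [-1.45  0.46]
```

Not home yet, so I'll creep on in small calls.

Request:
jog_arm(
  plan="1 -0.004 0 0 0 0 0;1 -0.004 0 0 0 0 0;1 -0.004 0 0 0 0 0;1 0 0 0 0 0 0",
)

```text
clock: 13.95
position: [0.5282, 0.0985, 0.1215]
eef_rot: [0.0, 0.057, 0.998, -0.0]
contact_force: [-1.1, 0.4, -1.2]
opening: 0.152
grasp_force: 69.3
```

Request:
jog_arm(
  plan="1 -0.004 0 0 0 0 0;1 -0.004 0 0 0 0 0;1 0 0 0 0 0 0",
)

```text
clock: 14.25
position: [0.5286, 0.0985, 0.1215]
eef_rot: [0.0, 0.057, 0.998, -0.0]
contact_force: [-1.4, 0.6, -1.4]
opening: 0.151
grasp_force: 69.3
```

Request:
jog_arm(
  plan="1 -0.004 0 0 0 0 0;1 0 0 0 0 0 0",
)

```text
clock: 14.45
position: [0.5288, 0.0985, 0.1215]
eef_rot: [0.0, 0.057, 0.998, -0.0]
contact_force: [-0.9, 0.7, -1.7]
opening: 0.152
grasp_force: 69.3
```

Request:
jog_arm(
  plan="1 -0.004 0 0 0 0 0;1 -0.004 0 0 0 0 0;1 0 0 0 0 0 0",
)

```text
clock: 14.75
position: [0.5292, 0.0984, 0.1215]
eef_rot: [0.0, 0.057, 0.998, -0.0]
contact_force: [-0.4, -1.0, -1.2]
opening: 0.15
grasp_force: 69.3
```

Request:
jog_arm(
  plan="1 -0.004 0 0 0 0 0;1 -0.004 0 0 0 0 0;1 0 0 0 0 0 0",
)

```text
clock: 15.05
position: [0.5296, 0.0984, 0.1215]
eef_rot: [0.0, 0.057, 0.998, -0.0]
contact_force: [-1.6, 0.5, -0.9]
opening: 0.149
grasp_force: 69.3
```

Request:
jog_arm(
  plan="1 -0.004 0 0 0 0 0;1 0 0 0 0 0 0",
)

```text
clock: 15.25
position: [0.5298, 0.0984, 0.1215]
eef_rot: [0.0, 0.057, 0.998, -0.0]
contact_force: [-0.7, -0.5, -1.7]
opening: 0.154
grasp_force: 69.3
```

Request:
jog_arm(
  plan="1 -0.004 0 0 0 0 0;1 0 0 0 0 0 0",
)

```text
clock: 15.45
position: [0.53, 0.0983, 0.1215]
eef_rot: [-0.0, 0.057, 0.998, -0.0]
contact_force: [-1.8, 0.4, -1.1]
opening: 0.151
grasp_force: 69.3
```

Request:
jog_arm(
  plan="1 -0.004 0 0 0 0 0;1 -0.003 0 0 0 0 0;1 0 0 0 0 0 0",
)

```text
clock: 15.75
position: [0.5303, 0.0983, 0.1215]
eef_rot: [-0.0, 0.057, 0.998, -0.0]
contact_force: [-1.2, -0.5, -1.9]
opening: 0.156
grasp_force: 69.3
```

Request:
jog_arm(
  plan="1 -0.004 0 0 0 0 0;1 -0.003 0 0 0 0 0;1 0 0 0 0 0 0",
)

```text
clock: 16.05
position: [0.5304, 0.0983, 0.1215]
eef_rot: [-0.0, 0.057, 0.998, -0.0]
contact_force: [-4.5, -0.0, 2.6]
opening: 0.155
grasp_force: 69.6
```

Request:
jog_arm(
  plan="1 -0.002 0 0 0 0 0;1 0 0 0 0 0 0",
)

```text
clock: 16.25
position: [0.5304, 0.0983, 0.1215]
eef_rot: [-0.0, 0.056, 0.998, -0.0]
contact_force: [-4.6, 0.1, 2.6]
opening: 0.153
grasp_force: 69.7
```

Request:
jog_arm(
  plan="1 -0.003 0 0 0 0 0;1 0 0 0 0 0 0",
)

```text
clock: 16.45
position: [0.5304, 0.0982, 0.1215]
eef_rot: [-0.001, 0.056, 0.998, -0.0]
contact_force: [-6.6, 0.9, 2.8]
opening: 0.152
grasp_force: 69.9
```

Request:
jog_arm(
  plan="1 0 0 0 0 0 0;1 0 0 0 0 0 0;1 0 0 0 0 0 0;1 0 0 0 0 0 0;1 0 0 0 0 0 0;1 0 0 0 0 0 0",
)

```text
clock: 17.05
position: [0.5304, 0.0982, 0.1215]
eef_rot: [-0.001, 0.056, 0.998, -0.0]
contact_force: [-8.3, 0.7, 3.2]
opening: 0.15
grasp_force: 69.9
```

Request:
jog_arm(
  plan="1 0.003 0 0 0 0 0;0.8 0 0 0 0 0 0;0.7 0 0 0 0 0 0;0.6 0 0 0 0 0 0;0.4 0 0 0 0 0 0;0.2 0 0 0 0 0 0;0.1 0 0 0 0 0 0",
)

```text
clock: 17.75
position: [0.5308, 0.0982, 0.1215]
eef_rot: [0.0, 0.057, 0.998, -0.0]
contact_force: [0.8, -0.7, -0.3]
opening: 0.89
grasp_force: 0.0
```

```bash
python3 s.py 0.5 0.1024 0.33 83.5
```

```text
t 17.75 p [0.5308 0.0982 0.1215] yaw 83.51 z [ 0.e+00 -1.e-04 -1.e+00] q [-0.25  0.94  0.01  1.78 -0.01  0.42  1.23] F [ 0.8 -0.7 -0.3] T [0.03 0.01 0.01] op 0.89 g 0.0
shift units (present axes) [ 0.621  0.013 -4.17 ] (target axes) [ 0.621  0.013 -4.169] turn units [-0.001  0.001  0.003]
press frame xy mm [-89.41  -0.72] Fpress [ 0.87 -0.61]
```

Request:
jog_arm(
  plan="0 0 0 -0.15 0 0 0;0 0 0 -0.4 0 0 0;0 0 0 -0.6 0 0 0;0 0 0 -0.6 0 0 0;0 0.1 0 -0.6 0 0 0;0 0 0 -0.6 0 0 -1;0 0 0 -0.6 0 0 -1;0 0 0 -0.4 0 0 -1;0 0 0 -0.2 0 0 -1;0 0 0 0 0 0 -1",
)

```text
clock: 18.75
position: [0.5259, 0.0988, 0.331]
eef_rot: [0.001, -0.163, 0.987, -0.0]
contact_force: [0.6, 0.5, -0.8]
opening: 0.999
grasp_force: 0.0
```

Request:
jog_arm(
  plan="0 0 0 0 0 0 -1;0 0 0 0 0 0 -1;0 0 0 0 0 0 -1;0 0 0 0 0 0 -1;0 0 0 0 0 0 -1;0 0 0 0 0 0 -1;0 0 0 0 0 0 -1;0 0 0 0 0 0 -1;0 0 0 0 0 0 -1;0 0 0 0 0 0 -1",
)

```text
clock: 19.75
position: [0.5256, 0.0987, 0.3296]
eef_rot: [0.0, -0.564, 0.826, -0.0]
contact_force: [0.0, -0.3, -0.0]
opening: 1.0
grasp_force: 0.0
```

```bash
python3 s.py 0.6197 0.0889 0.31 158.5; python3 - <<'E'
from cell import ctrl
from h import *
c=ctrl.capture("scene"); np.savez("scene2.npz",**c)
a=c["img"][230:370,260:420]
cv2.imwrite("pics/d.png",cv2.resize(a,None,fx=4,fy=4,interpolation=cv2.INTER_CUBIC))
E
```

```text
t 19.75 p [0.5256 0.0987 0.3296] yaw 158.72 z [ 4.e-04 -5.e-04 -1.e+00] q [-0.04  0.63 -0.38  1.59  0.27  0.98  2.26] F [ 0.  -0.3 -0. ] T [0.04 0.02 0.06] op 1.0 g 0.0
shift units (present axes) [-0.501 -1.823  0.392] (target axes) [-0.508 -1.822  0.391] turn units [-0.006 -0.004  0.044]
press frame xy mm [-94.55  -0.87] Fpress [ 0.06 -0.3 ]
```

View pics/d.png

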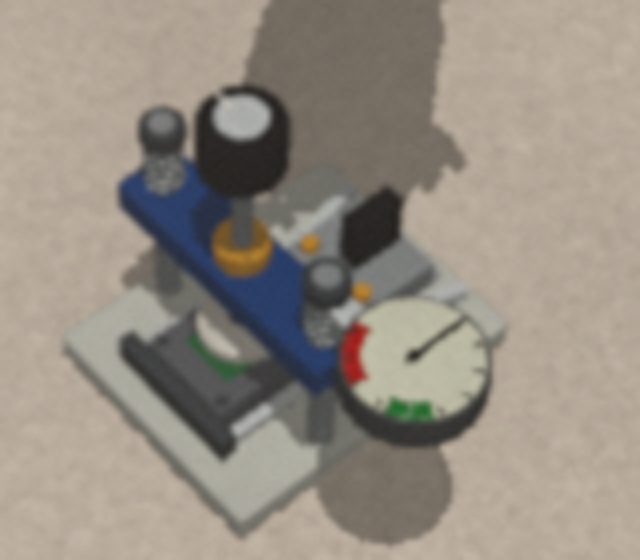

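The cell is butted against the stop bar at crop (180,400). The needle is at zero, pointing to (462,320), and the knob is at (242,130). Next is the knob.

Request:
jog_arm(
  plan="0 -0.1 -0.36 0 0 0 0;0 -0.1 -0.36 0 0 0 0;0 -0.1 -0.37 0 0 0 0;0 -0.1 -0.37 0 0 0 0;0 -0.1 -0.36 0 0 0 0;0 0 0 0.3 0 0 0;0 0 0 0.3 0 0 0;0 0 0 0.2 0 0 0;0 0 0 0 0 0 0",
)

```text
clock: 20.7
position: [0.6193, 0.0886, 0.2883]
eef_rot: [-0.001, -0.563, 0.827, 0.0]
contact_force: [-0.4, 0.1, 0.9]
opening: 1.001
grasp_force: 0.0
```

```bash
cat > needle.py <<'E'
import sys
from h import *
def read(c):
    a=np.radians(-6.45);e=np.array([[np.cos(a),np.sin(a)],[-np.sin(a),np.cos(a)]])
    g=c["img"].astype(int); th=np.radians(np.arange(-40,320,1.)); r=np.linspace(.006,.026,21)
    # dial centre from the face's white blob
    xy=np.array([0,.122])@e+[.6197,.0889]
    T,Rr=np.meshgrid(th,r,indexing="ij")
    d=np.stack([-np.cos(T)*Rr,np.sin(T)*Rr],-1)@e+xy
    X=np.concatenate([d,np.full(d.shape[:2]+(1,),.160)],-1)
    uv=proj(c,X).reshape(T.shape+(2,)).astype(np.float32)
    v=cv2.remap(g.max(2).astype(np.float32),uv[...,0],uv[...,1],cv2.INTER_LINEAR)
    s=v.mean(1); s=cv2.GaussianBlur(s[:,None],(1,5),0)[:,0]
    i=s.argmin(); w=np.clip(np.median(s)-15-s,0,None); w[abs(np.arange(len(s))-i)>12]=0
    return (w*th).sum()/max(w.sum(),1e-9), s[i], np.median(s)
if __name__=="__main__":
    if len(sys.argv)>1: print("needle",read(load(sys.argv[1])))
    else:
        from cell import ctrl
        for n in("scene","top"): print(n,"needle",np.round(read(ctrl.capture(n)),3))
E
python3 needle.py scene2.npz;python3 needle.py; python3 s.py 0.6197 0.0889 0.257 158.5
```

```text
needle (np.float64(-0.07776272226910705), np.float32(109.863914), np.float32(184.22064))
scene needle [-7.70000e-02  1.12152e+02  1.87633e+02]
top needle [1.00000e-03 7.25000e+01 1.60555e+02]
t 20.8 p [0.6197 0.0888 0.2896] yaw 158.48 z [ 5.e-04 -1.e-04 -1.e+00] q [-0.03  0.82 -0.36  1.29  0.3   1.08  2.34] F [-0.   1.1  0.2] T [-0.01 -0.03 -0.01] op 0.998 g 0.0
shift units (present axes) [-0.003  0.001  0.653] (target axes) [-0.003  0.001  0.653] turn units [-0.005  0.001 -0.003]
press frame xy mm [ 0.01 -0.15] Fpress [-0.13  1.11]
```

Request:
jog_arm(
  plan="0 0 0 0.3 0 0 0;0 0 0 0.25 0 0 0;0 0 0 0.1 0 0 0;0.2 0 0 0 0 0 0;0.4 0 0 0 0 0 0;0.7 0 0 0 0 0 0;0.7 0 0 0 0 0 0;0.7 0 0 0 0 0 0",
  squeeze=25,
)

```text
clock: 21.6
position: [0.6202, 0.0886, 0.2573]
eef_rot: [0.001, -0.563, 0.827, -0.001]
contact_force: [4.0, -2.0, 5.6]
opening: 0.509
grasp_force: 27.1
```

```bash
python3 needle.py; python3 s.py 0.6197 0.0889 0.257 158.5
```

```text
scene needle [-7.70000e-02  1.11797e+02  1.86649e+02]
top needle [1.00000e-03 7.18730e+01 1.60085e+02]
t 21.7 p [0.6202 0.0886 0.2572] yaw 158.5 z [ 0.0021 -0.     -1.    ] q [-0.04  0.85 -0.35  1.34  0.31  1.    2.32] F [ 4.5 -1.   6.5] T [-0.35 -0.89  0.1 ] op 0.509 g 27.1
shift units (present axes) [-0.002  0.011  0.005] (target axes) [-0.002  0.011  0.005] turn units [-0.022  0.008  0.   ]
press frame xy mm [ 0.51 -0.25] Fpress [ 4.59 -0.45]
```

Request:
jog_arm(
  plan="0.7 0 -0.01 -0.003 0 0 0;0.7 0 0 0.005 0 0 1;0.7 0 0 0.006 0 0 1;0.7 0 0 0.005 0 0 1;0.7 0 0 0.006 0 0 1;0.7 0 0 0.005 0 0 1;0.7 0 0 0.006 0 0 1;0.7 0 0 0.005 0 0 1;0.7 0 0 0.006 0 0 1;0.7 0 0 0 0 0 0",
)

```text
clock: 22.7
position: [0.6206, 0.0883, 0.255]
eef_rot: [0.001, -0.244, 0.97, -0.0]
contact_force: [4.3, -1.7, 4.3]
opening: 0.507
grasp_force: 27.0
```

```bash
python3 needle.py; python3 s.py
```

```text
scene needle [-7.70000e-02  1.11873e+02  1.87773e+02]
top needle [1.00000e-03 7.11160e+01 1.58528e+02]
t 22.8 p [0.6206 0.0883 0.2551] yaw 118.48 z [ 1.9e-03 -3.0e-04 -1.0e+00] q [-0.12  0.84 -0.16  1.34  0.14  0.96  1.76] F [ 4.7 -1.4  4.7] T [-0.4  -0.89 -0.16] op 0.508 g 27.0
press frame xy mm [ 0.98 -0.45] Fpress [ 4.83 -0.89]
```

Request:
jog_arm(
  plan="0.7 -0.009 -0.009 -0.004 0 0 0;0.7 0 0 0.005 0 0 1;0.7 0 0 0.006 0 0 1;0.7 0 0 0.005 0 0 1;0.7 0 0 0.006 0 0 1;0.7 0 0 0.005 0 0 1;0.7 0 0 0.006 0 0 1;0.7 0 0 0.005 0 0 1;0.7 0 0 0.006 0 0 1;0.7 0 0 0 0 0 0",
)

```text
clock: 23.8
position: [0.6209, 0.0879, 0.2528]
eef_rot: [0.0, 0.102, 0.995, -0.0]
contact_force: [2.4, -4.8, 5.3]
opening: 0.506
grasp_force: 27.1
```

```bash
python3 needle.py; python3 s.py
```

```text
scene needle [-7.70000e-02  1.12057e+02  1.87946e+02]
top needle [1.00000e-03 7.08040e+01 1.59176e+02]
t 23.9 p [0.6209 0.0879 0.2528] yaw 78.48 z [ 7.e-04 -7.e-04 -1.e+00] q [-0.21  0.85  0.04  1.35 -0.04  0.95  1.21] F [ 2.7 -4.   5.7] T [-0.75 -0.51 -0.09] op 0.508 g 27.1
press frame xy mm [ 1.31 -0.84] Fpress [ 3.12 -3.69]
```

Request:
jog_arm(
  plan="0.7 0 0 -0.01 0 0 0;0.7 0 0 0 0 0 0",
)

```text
clock: 24.1
position: [0.6209, 0.0879, 0.253]
eef_rot: [0.0, 0.1, 0.995, -0.0]
contact_force: [4.4, -4.4, 1.0]
opening: 0.508
grasp_force: 26.6
```

```bash
python3 s.py
```

```text
t 24.1 p [0.6209 0.0879 0.253 ] yaw 78.49 z [ 3.e-04 -6.e-04 -1.e+00] q [-0.21  0.85  0.04  1.35 -0.04  0.95  1.21] F [ 4.4 -4.4  1. ] T [-0.78 -0.87 -0.11] op 0.508 g 26.6
press frame xy mm [ 1.26 -0.84] Fpress [ 4.85 -3.86]
```

Request:
jog_arm(
  plan="0.7 0 0 0.005 0 0 1;0.7 0 0 0.005 0 0 1;0.7 0 0 0.005 0 0 1;0.7 0 0 0.005 0 0 1;0.7 0 0 0 0 0 0",
)

```text
clock: 24.6
position: [0.6208, 0.0878, 0.2518]
eef_rot: [0.0, 0.273, 0.962, -0.001]
contact_force: [3.9, -5.9, -0.1]
opening: 0.509
grasp_force: 26.7
```

```bash
python3 s.py; python3 needle.py
```

```text
t 24.6 p [0.6208 0.0878 0.2518] yaw 58.3 z [ 1.0e-04 -1.2e-03 -1.0e+00] q [-0.26  0.85  0.14  1.35 -0.13  0.95  0.93] F [ 3.9 -5.9 -0.1] T [-1.01 -0.85 -0.16] op 0.509 g 26.7
press frame xy mm [ 1.23 -0.97] Fpress [ 4.5  -5.45]
scene needle [-7.70000e-02  1.11619e+02  1.87618e+02]
top needle [1.00000e-03 7.19540e+01 1.55288e+02]
```

Request:
jog_arm(
  plan="0.7 -0.013 -0.006 0 0 0 0;0.7 0 0 0.004 0 0 1;0.7 0 0 0.004 0 0 1;0.7 0 0 0.004 0 0 1;0.7 0 0 0.004 0 0 1;0.7 0 0 0 0 0 0",
)

```text
clock: 25.3
position: [0.6209, 0.0875, 0.2508]
eef_rot: [-0.0, 0.435, 0.9, -0.001]
contact_force: [0.8, -4.1, -2.4]
opening: 0.51
grasp_force: 26.5
```

```bash
python3 s.py; python3 needle.py
```

```text
t 25.3 p [0.6209 0.0875 0.2508] yaw 38.37 z [-1.e-03 -8.e-04 -1.e+00] q [-0.3   0.86  0.24  1.35 -0.22  0.95  0.66] F [ 0.8 -4.1 -2.4] T [-0.85 -0.4  -0.08] op 0.51 g 26.5
press frame xy mm [ 1.31 -1.26] Fpress [ 1.26 -3.95]
scene needle [-7.70000e-02  1.11727e+02  1.87926e+02]
top needle [  4.122  67.264 133.339]
```

Request:
jog_arm(
  plan="0.7 0 0 0.005 0 0 1;0.7 0 0 0.005 0 0 1;0.7 0 0 0.005 0 0 1;0.7 0 0 0.005 0 0 1;0.7 0 0 0 0 0 0",
)

```text
clock: 25.9
position: [0.6208, 0.0874, 0.2498]
eef_rot: [-0.0, 0.585, 0.811, -0.001]
contact_force: [-0.4, -5.5, -3.4]
opening: 0.508
grasp_force: 26.5
```

```bash
python3 s.py; python3 needle.py
```

```text
t 25.9 p [0.6208 0.0874 0.2498] yaw 18.39 z [-1.3e-03 -8.0e-04 -1.0e+00] q [-0.34  0.88  0.34  1.35 -0.32  0.97  0.39] F [-0.4 -5.5 -3.4] T [-1.18 -0.15 -0.07] op 0.508 g 26.5
press frame xy mm [ 1.22 -1.35] Fpress [ 0.24 -5.52]
scene needle [-7.70000e-02  1.12367e+02  1.88788e+02]
top needle [ 3.373 44.437 72.622]
```

Request:
jog_arm(
  plan="0.7 0 0 0.003 0 0 1;0.7 0 0 0.003 0 0 1;0.7 0 0 0 0 0 1;0.7 0 0 0 0 0 1;0.7 0 0 0 0 0 0",
)

```text
clock: 26.5
position: [0.6206, 0.0874, 0.2498]
eef_rot: [-0.0, 0.717, 0.697, -0.001]
contact_force: [-2.4, -5.8, 2.2]
opening: 0.505
grasp_force: 27.0
```

```bash
python3 s.py; python3 needle.py
```

```text
t 26.5 p [0.6206 0.0874 0.2498] yaw -1.61 z [-1.5e-03 -8.0e-04 -1.0e+00] q [-0.38  0.89  0.44  1.36 -0.41  0.98  0.11] F [-2.4 -5.8  2.2] T [-1.25  0.56 -0.1 ] op 0.505 g 27.0
press frame xy mm [ 1.09 -1.43] Fpress [-1.74 -6.04]
scene needle [  0.386 121.44  189.424]
top needle [ 2.958 51.938 73.029]
```

Request:
jog_arm(
  plan="0.7 -0.012 -0.004 -0.004 0 0 0;0.7 0 0 0 0 0 1;0.7 0 0 0 0 0 1;0.7 0 0 0 0 0 1;0.7 0 0 0 0 0 1;0.7 0 0 0 0 0 1;0.7 0 0 0 0 0 1;0.7 0 0 0 0 0 0",
)

```text
clock: 27.4
position: [0.6203, 0.0872, 0.2498]
eef_rot: [-0.0, 0.873, 0.488, -0.001]
contact_force: [-4.5, -4.5, 1.2]
opening: 0.509
grasp_force: 27.0
```

```bash
python3 s.py; python3 needle.py
```

```text
t 27.4 p [0.6203 0.0872 0.2498] yaw -31.61 z [-1.9e-03 -1.0e-04 -1.0e+00] q [-0.44  0.92  0.58  1.36 -0.54  1.02 -0.31] F [-4.5 -4.5  1.2] T [-0.81  0.77 -0.1 ] op 0.509 g 27.0
press frame xy mm [ 0.8 -1.6] Fpress [-3.99 -4.99]
scene needle [  1.179 120.276 189.723]
top needle [ 0.    66.405 72.134]
```

Request:
jog_arm(
  plan="0.7 -0.013 -0.003 -0.002 0 0 0;0.7 0 0 0 0 0 1;0.7 0 0 0 0 0 1;0.7 0 0 0 0 0 1;0.7 0 0 0 0 0 1;0.7 0 0 0 0 0 1;0.7 0 0 0 0 0 1;0.7 0 0 0 0 0 1;0.7 0 0 0 0 0 0",
)

```text
clock: 28.4
position: [0.62, 0.0873, 0.2498]
eef_rot: [-0.0, 0.979, 0.204, -0.001]
contact_force: [-4.8, 1.3, -1.1]
opening: 0.5
grasp_force: 27.2
```

```bash
python3 s.py; python3 needle.py
```

```text
t 28.4 p [0.62   0.0873 0.2498] yaw -66.5 z [-1.6e-03  7.0e-04 -1.0e+00] q [-0.5   0.96  0.74  1.36 -0.68  1.08 -0.81] F [-4.8  1.3 -1.1] T [ 0.09  0.97 -0.08] op 0.5 g 27.2
press frame xy mm [ 0.45 -1.56] Fpress [-4.88  0.8 ]
scene needle [  2.208 115.238 192.327]
top needle [ 0.    70.648 72.701]
```

Request:
jog_arm(
  plan="0.7 0 0 0.002 0 0 1;0.7 0 0 0 0 0 0;0.4 0 0 0 0 0 0;0.2 0 0 0 0 0 0;0.1 0 0 0 0 0 0;0 0 0 0 0 0 0;0 0 0 0 0 0 0",
)

```text
clock: 29.2
position: [0.6205, 0.0867, 0.2501]
eef_rot: [0.0, 0.987, 0.161, 0.0]
contact_force: [-0.1, -0.6, -0.0]
opening: 0.998
grasp_force: 0.0
```

```bash
python3 s.py; python3 needle.py
```

```text
t 29.2 p [0.6205 0.0867 0.2501] yaw -71.46 z [ 2.e-04 -0.e+00 -1.e+00] q [-0.5   0.97  0.77  1.36 -0.7   1.09 -0.88] F [-0.1 -0.6 -0. ] T [-0.05 -0.02 -0.04] op 0.998 g 0.0
press frame xy mm [ 1.01 -2.12] Fpress [-0.   -0.64]
scene needle [  2.335 112.688 193.06 ]
top needle [ 0.    71.163 74.07 ]
```

Hand off the knob, the needle reads about 2.34. I'll retract and verify with both cameras.

Request:
jog_arm(
  plan="0 0 0 -0.3 0 0 0;0 0 0 -0.6 0 0 0;0 0 0 -0.6 0 0 0;0 0.6 0 0 0 0 0;0 0.8 0 0 0 0 0;0 0.8 0 0 0 0 0;0 0.6 0 0 0 0 0;0 0 0 0 0 0 0;0 0 0 0 0 0 0",
)

```text
clock: 30.2
position: [0.7312, 0.1227, 0.3254]
eef_rot: [-0.0, 0.987, 0.16, 0.001]
contact_force: [1.1, -0.5, 0.1]
opening: 1.0
grasp_force: 0.0
```

```bash
python3 s.py; python3 needle.py; python3 - <<'E'
from cell import ctrl
from h import *
c=ctrl.capture("scene");t=ctrl.capture("top")
cv2.imwrite("pics/e.png",cv2.resize(np.hstack([c["img"][230:370,260:420],t["img"][170:310,210:370]]),None,fx=2.5,fy=2.5,interpolation=cv2.INTER_CUBIC))
E
```

```text
t 30.2 p [0.7312 0.1227 0.3254] yaw -71.61 z [ 1.4e-03  8.0e-04 -1.0e+00] q [-0.35  1.11  0.78  0.58 -0.69  1.59 -1.21] F [ 1.1 -0.5  0.1] T [ 0.03  0.   -0.07] op 1.0 g 0.0
press frame xy mm [107.03  46.07] Fpress [ 1.14 -0.38]
scene needle [  2.335 117.412 199.961]
top needle [ 4.663 63.74  78.779]
```

View pics/e.png

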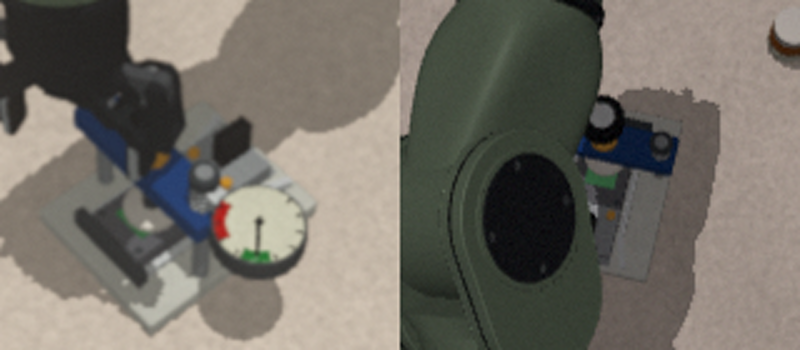

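The needle points down into the middle of the green band at left crop (257,255). The foot is on the cell, and the gripper is clear above.

```bash
python3 -c "
from cell import ctrl
print(ctrl.job_done())"
```

```text
the job is handed in; nothing more can be done
None
```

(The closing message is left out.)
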